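# Poise the pipette over the open vial

## Robot

A 6-joint arm with a two-finger parallel gripper is mounted at the origin on the work surface. World frame = base frame: x ahead of the robot, y to its left, z up, the work surface at z = 0. Lengths are in m, angles in rad, forces in N, time in s.
With the tool pointing down it reaches from about 0.25 to 0.85 m from the base axis. Payload 12.5 kg.
Tool frame: the origin (TCP) lies between the finger pads; the fingertips stand 8 mm ahead of it and the grasp point (between the pads) lies 11 mm behind it; y points along the fingers, z is the direction in which the jaws open and shut, and the axes are right-handed (so a half turn about y gives the same grasp; the last joint's range is limited). The gripper opens to 93 mm and grips with 3 to 60 N. Pads are 15 mm wide; open, the fingers measure 128 mm over their backs; the gripper's body (75 mm by 188 mm) begins 65 mm behind the grasp point.
Start: joints at [1.247, 0.351, 1.652, -0, 1.139, -0.085], TCP at [0.13, 0.534, 0.227] pointing down, gripper open.
Joint ranges: [-2.75, 2.75], [-0.79, 2.1], [0.01, 2.65], [-1.57, 4.71], [0.07, 3.14], [-2.87, 2.87]. Speed limits (rad/s): [2.22, 2.22, 2.79, 3.14, 3.14, 3.14].

## Interface

Orientations are given as a unit quaternion [x, y, z, w].
In Python, from station import ctrl gives the robot as it stands.
- The arm moves only by the tool drive_tool, never from a script. Its argument "plan" is a list of rows, each an object of numbers: "x", "y", "z": the shift along the tool's x, y, z in mm; "wx", "wy", "wz": the turn, a rotation vector about the tool's x, y, z in degrees. In form: [{"x": .., "y": .., "z": .., "wx": .., "wy": .., "wz": ..}, ...]. A call has 1 to 8 rows; each row is the pose to reach, as a shift and turn from the pose commanded when the call began, along the tool's axes at that moment; what a row does not reach only later rows make up. A row lasts 1/8 s, in which the tool goes at most 62.5 mm and 10.7 degrees, less where a joint would pass 70% of its speed; a pose out of reach is approached as far as the arm can. A call with a gripper value outside its range is refused whole. "jaw" is the closure, from -1 (fully open) to 1 (shut), set as the call begins (left out, the last holds). The fingers move at their own pace and stop on an object; "grip_force" is the grip in N (left out, the last holds). Time passes only in rows, so rows that repeat a pose let the fingers close. It gives the time, the measured TCP pose, the force and the opening at its end, in the units of the state.
- ctrl.sense(): the state, without advancing time (a new reading comes with each control period).
- ctrl.snapshot(name): name is "side" or "top"; returns (picture, depth): 420x560x3 uint8, red, green, blue; 420x560 float32, m along the optical axis (not along the pixel's ray), 0 where there is no reading.
- ctrl.camera_model(name): a dict with "vfov" (degrees; the focal length in pixels is half the picture's height over the tangent of half this angle, whatever the lens; pixels are square), "cx", "cy" (the principal point, pixels), "k1" (the pictures are not rectified: a ray, as slopes to the right and down, at radius r is drawn at 1 + k1 r^2 times it, then the intrinsics apply), "origin" and "attitude" of the camera in the world. Camera axes: x right, y down, z forward; pixel columns grow to the right and rows downward; lengths in m; the calibration is good to about 2 mm. A picture is of the moment at which its call begins. camera_model takes no time and is no camera call.
- ctrl.close_job(): hands the job in, once; it reports no verdict.
Trained networks look in the newest picture that a camera, given by its name, has taken for a name from the list of things; names that differ only in an ending like _2 or _b are one class to them, and where a whole thing is asked for, a point or a joint stands for the part that bears it (a point fixed in the world has none). Each returns a list of dicts, best first, with "conf" (0 to 1); they miss things now and then, are a little off and sometimes report something else, mostly with a low value. They report only what shows in the picture. A call takes as long as a camera call. They do not tell look-alikes from the thing itself.
- ctrl.boxes_of(query, camera): "at" ([row, column] in pixels, amid what is visible of it).
- ctrl.cut_out(query, camera): "region" (420x560 bool, what is visible of it) and "at" ([row, column] in pixels, amid what is visible of it).
- ctrl.tip_of(query, camera): "at" ([row, column] in pixels: a listed point, or the origin of a listed thing).
The state is a dict: "time_s": time; "joint_pos": joint angles; "joint_vel": joint speeds; "joint_torque": joint torques, N m; "tcp_pos": TCP position; "eef_rot": TCP orientation; "contact_force": force on the tool from outside, world axes, zero at the start; "moment": the same for the moment, N m; "opening": finger opening in m.
Only numpy, scipy, OpenCV 4.12 (cv2) and the standard library are available. Lean on these libraries where they do the work, as an engineer would, in place of code of your own. Each camera call takes 0.05 s, during which the arm holds its last target.

## Task

Take the pipette out of its stand, carry it over the tip boxes to the vial rack, and bring it to the one vial that has no cap. Finish while still holding it still and upright there, its tip centred over the open mouth and about one centimetre above the rim, ready to dispense. The pipette must touch nothing on the way or at the end once it has left its stand, and everything else stays where it is.

Things in the scene. Friction and masses are not known exactly. Their poses are not given: they have to be found in the camera images.
- pipette: hand pipette, 152 mm long, standing upright with its pointed tip down in the pipette stand. Origin at the tip's lower end, own z axis runs up the pipette. It is round: yellow tip cone 0 to 45 mm, grey shaft 12 mm across 45 to 85 mm, cream round handle 26 mm across 85 to 140 mm (grip here, any yaw), steel and blue plunger button 18 mm across up to 152 mm. About 90 g
- pipette_mid (a point): middle of the pipette's handle on its axis, 115 mm above the tip end
- pipette_tip (a point): lower end of the pipette's tip, 115 mm below pipette_mid along the pipette's axis
- stand: grey pipette stand, fixed, 100 x 100 mm, 90 mm high, origin centre of underside. Its top plate (24 mm thick) has one hole about 15 mm across at the centre; the pipette hangs in it with the handle's lower shoulder resting on the plate, the tip end about 5 mm above the bench and so inside the stand. The tip is clear once raised straight up by 85 mm. The stand may be on the left or the right of the tip boxes
- rack: aluminium vial rack, fixed, 112 mm (own x) x 160 mm (own y), top plate 28 mm high, origin centre of underside; six white vials in 2 rows of 3, 50 mm apart, rims 60 mm above the bench. It stands on the other side of the tip boxes from the stand
- vial1 (a point): centre of the rim of vial 1, at x -25, y -50, z 60 mm in the rack's own frame; vial mouth 25 mm across inside, 31 mm outside. Five of the six vials carry a cap, one (any) is open
- vial2 (a point): centre of the rim of vial 2, at x -25, y 0, z 60 mm in the rack's own frame; vial mouth 25 mm across inside, 31 mm outside. Five of the six vials carry a cap, one (any) is open
- vial3 (a point): centre of the rim of vial 3, at x -25, y 50, z 60 mm in the rack's own frame; vial mouth 25 mm across inside, 31 mm outside. Five of the six vials carry a cap, one (any) is open
- vial4 (a point): centre of the rim of vial 4, at x 25, y -50, z 60 mm in the rack's own frame; vial mouth 25 mm across inside, 31 mm outside. Five of the six vials carry a cap, one (any) is open
- vial5 (a point): centre of the rim of vial 5, at x 25, y 0, z 60 mm in the rack's own frame; vial mouth 25 mm across inside, 31 mm outside. Five of the six vials carry a cap, one (any) is open
- vial6 (a point): centre of the rim of vial 6, at x 25, y 50, z 60 mm in the rack's own frame; vial mouth 25 mm across inside, 31 mm outside. Five of the six vials carry a cap, one (any) is open
- cap1: dark blue screw cap, 36 mm across, 14 mm high, fixed on one of the vials (any); origin centre of its underside, 10 mm below that vial's rim; its top is 4 mm above the rim
- cap2: dark blue screw cap, 36 mm across, 14 mm high, fixed on one of the vials (any); origin centre of its underside, 10 mm below that vial's rim; its top is 4 mm above the rim
- cap3: dark blue screw cap, 36 mm across, 14 mm high, fixed on one of the vials (any); origin centre of its underside, 10 mm below that vial's rim; its top is 4 mm above the rim
- cap4: dark blue screw cap, 36 mm across, 14 mm high, fixed on one of the vials (any); origin centre of its underside, 10 mm below that vial's rim; its top is 4 mm above the rim
- cap5: dark blue screw cap, 36 mm across, 14 mm high, fixed on one of the vials (any); origin centre of its underside, 10 mm below that vial's rim; its top is 4 mm above the rim
- tipbox_blue: blue tip box with white lid (coloured panel on top), loose, 124 (own x) x 86 (own y) x 68 mm high, origin centre of underside; stands between stand and rack
- tipbox_orange: orange tip box with white lid (coloured panel on top), loose, 124 (own x) x 86 (own y) x 68 mm high, origin centre of underside; stands between stand and rack
- bottle: small clear bottle with green cap, loose, 60 mm across, 125 mm high, origin centre of underside; stands behind the tip boxes, in line with them
- jar: glass jar with red lid, loose, 76 mm across, 100 mm high, origin centre of underside; behind the rack or the stand, to one side of the bottle
- timer: flat yellow bench timer, loose, 70 x 70 x 22 mm, origin centre of underside; behind the rack or the stand, to one side of the bottle
Things that resemble listed ones, but are neither listed nor needed, are in the scene too. What is shaped like the tipbox_orange but purple is not meant.

How it is judged:
On the way:
1. the pipette is gripped and lifted out of the stand, its tip above the stand's top (height (world z) of pipette_tip above 0.093 m and contact force between the fingers and pipette above 0.5 N and contact force between pipette and stand below 0.05 N), for 0.1 s.
At the end, for the whole second after the job is handed in: the pipette is held in the fingers, at rest, within 0.15 rad of upright, its tip within 8 mm (horizontally) of the centre of the uncapped vial and 3 to 20 mm above its rim, touching nothing else; bystanders within 20 mm of where they were (((horizontal distance between pipette_tip and vial1 below 0.008 m and z of pipette_tip in the frame of vial1 between 0.003 and 0.02 m and horizontal distance between each of cap1, cap2, cap3, cap4, cap5 and vial1 above 0.025 m) or (horizontal distance between pipette_tip and vial2 below 0.008 m and z of pipette_tip in the frame of vial2 between 0.003 and 0.02 m and horizontal distance between each of cap1, cap2, cap3, cap4, cap5 and vial2 above 0.025 m) or (horizontal distance between pipette_tip and vial3 below 0.008 m and z of pipette_tip in the frame of vial3 between 0.003 and 0.02 m and horizontal distance between each of cap1, cap2, cap3, cap4, cap5 and vial3 above 0.025 m) or (horizontal distance between pipette_tip and vial4 below 0.008 m and z of pipette_tip in the frame of vial4 between 0.003 and 0.02 m and horizontal distance between each of cap1, cap2, cap3, cap4, cap5 and vial4 above 0.025 m) or (horizontal distance between pipette_tip and vial5 below 0.008 m and z of pipette_tip in the frame of vial5 between 0.003 and 0.02 m and horizontal distance between each of cap1, cap2, cap3, cap4, cap5 and vial5 above 0.025 m) or (horizontal distance between pipette_tip and vial6 below 0.008 m and z of pipette_tip in the frame of vial6 between 0.003 and 0.02 m and horizontal distance between each of cap1, cap2, cap3, cap4, cap5 and vial6 above 0.025 m)) and angle between pipette's own z axis and vertical below 0.15 rad and contact force between the fingers and pipette above 0.5 N and linear speed of pipette below 0.03 m/s and contact force between pipette and stand below 0.05 N and contact force between pipette and rack below 0.05 N and contact force between pipette and cap1 below 0.05 N and contact force between pipette and cap2 below 0.05 N and contact force between pipette and cap3 below 0.05 N and contact force between pipette and cap4 below 0.05 N and contact force between pipette and cap5 below 0.05 N and contact force between pipette and tipbox_blue below 0.05 N and contact force between pipette and tipbox_orange below 0.05 N and contact force between pipette and bottle below 0.05 N and contact force between pipette and jar below 0.05 N and contact force between pipette and timer below 0.05 N and distance of each of tipbox_blue, tipbox_orange, bottle, jar, timer from where it was at the start of the episode below 0.02 m); the arm keeps its last pose, push and grip.
It fails at once if the pipette touches the rack, a vial, a cap or a bystander with more than 0.5 N (contact force between pipette and rack above 0.5 N or contact force between pipette and cap1 above 0.5 N or contact force between pipette and cap2 above 0.5 N or contact force between pipette and cap3 above 0.5 N or contact force between pipette and cap4 above 0.5 N or contact force between pipette and cap5 above 0.5 N or contact force between pipette and tipbox_blue above 0.5 N or contact force between pipette and tipbox_orange above 0.5 N or contact force between pipette and bottle above 0.5 N or contact force between pipette and jar above 0.5 N or contact force between pipette and timer above 0.5 N).
It fails at once if a bystander is moved by more than 20 mm (distance of any of tipbox_blue, tipbox_orange, bottle, jar, timer from where it was at the start of the episode above 0.02 m).
It also fails if it takes over 40 s, if anything falls off the work surface, if the arm or the gripper's body presses on something with over 40 N, if the wrist force passes 120 N, or if a joint passes its speed limit or range.

## Working session

There is one attempt and no reset: what is moved stays moved. The work goes in short steps, Python scripts to look and compute and a tool call to move; the robot and the scene stay as the last step left them, time stands still between calls to the robot, and variables do not carry over. Pictures are saved under pics/ and viewed, and the job is handed in when it is done.

Besides the shell and the picture viewer there is one more tool, called after "Call:" as name(argument=value, ...), one argument or row to a line, values as JSON. drive_tool: Moves the arm, as the interface text tells. Its arguments: {"type":"object","properties":{"plan":{"type":"array"},"jaw":{"type":"number"},"grip_force":{"type":"number"}},"required":["plan"]}

```bash
mkdir -p pics; ls
cat > h.py <<'E'
import numpy as np, cv2
from station import ctrl
from scipy.spatial.transform import Rotation as R
def cam(n):
    m=ctrl.camera_model(n); return m
def K(m):
    f=210/np.tan(np.radians(m['vfov'])/2); return f
def Rot(m):
    a=np.array(m['attitude'],float)
    return R.from_quat(a).as_matrix() if a.size==4 else a.reshape(3,3)
def ray(m,r,c):
    f=K(m); xd=np.array([(c-m['cx'])/f,(r-m['cy'])/f]); x=xd.copy()
    for _ in range(30): x=xd/(1+m['k1']*(x@x))
    return x
def world(m,r,c,d):
    x=ray(m,r,c); return Rot(m)@np.array([x[0]*d,x[1]*d,d])+np.array(m['origin'])
def atz(m,r,c,z):
    x=ray(m,r,c); v=Rot(m)@np.array([x[0],x[1],1.]); o=np.array(m['origin']); return o+v*(z-o[2])/v[2]
def cloud(m,dep):
    rr,cc=np.mgrid[0:420,0:560]; f=K(m)
    xd=np.stack([(cc-m['cx'])/f,(rr-m['cy'])/f],-1); x=xd.copy()
    for _ in range(30): x=xd/(1+m['k1']*(x**2).sum(-1,keepdims=True))
    p=np.concatenate([x*dep[...,None],dep[...,None]],-1)
    return p@Rot(m).T+np.array(m['origin'])
def proj(m,p):
    q=Rot(m).T@(np.array(p)-np.array(m['origin'])); x=q[:2]/q[2]; x=x*(1+m['k1']*(x@x)); f=K(m)
    return x[1]*f+m['cy'],x[0]*f+m['cx']
E
python3 - <<'E'
from h import *
for n in ['side','top']:
    im,d=ctrl.snapshot(n); cv2.imwrite(f'pics/{n}0.png',im[...,::-1]); np.savez(f'{n}0.npz',im=im,d=d); print(n,ctrl.camera_model(n))
    for q in ['pipette','stand','rack','tipbox_blue','tipbox_orange','bottle','jar','timer']:
        print(q,[(np.round(b['at']),round(b['conf'],2)) for b in ctrl.boxes_of(q,n)][:3])
print(ctrl.sense())
E
```

```text
pics
side {'vfov': 55.16458840482534, 'cx': 277.0531243197584, 'cy': 206.07265430164762, 'k1': 0.02121200872581787, 'origin': array([0.32769608, 0.59445117, 0.63410456]), 'attitude': array([-0.1480767 ,  0.89502109, -0.41357962,  0.07721677])}
pipette [(array([346., 221.]), 0.6), (array([148., 316.]), 0.53), (array([214., 200.]), 0.35)]
stand [(array([179., 315.]), 0.55), (array([152., 317.]), 0.51)]
rack [(array([343., 219.]), 0.65)]
tipbox_blue [(array([248., 334.]), 0.7), (array([311., 251.]), 0.68)]
tipbox_orange [(array([228., 262.]), 0.95), (array([145., 342.]), 0.94)]
bottle [(array([211., 200.]), 0.84)]
jar [(array([178., 237.]), 0.93), (array([180., 317.]), 0.62), (array([228., 263.]), 0.29)]
timer [(array([271., 179.]), 0.92)]
top {'vfov': 56.45687151544831, 'cx': 276.18982462058807, 'cy': 211.53479013495274, 'k1': -0.08201510000810502, 'origin': array([ 0.42270224, -0.0157957 ,  1.0393475 ]), 'attitude': array([ 0.71401258, -0.69691691,  0.04257911, -0.05176752])}
pipette [(array([226., 360.]), 0.63)]
stand [(array([231., 352.]), 0.56), (array([269., 272.]), 0.17)]
rack [(
[... 336 characters left out ...]
[(array([160., 219.]), 0.87)]
{'time_s': 0.9, 'joint_pos': array([ 1.24740848e+00,  3.50732171e-01,  1.65178741e+00,  5.84897641e-06,
        1.13909039e+00, -8.46106660e-02]), 'joint_vel': array([ 0.0009998 ,  0.00105676, -0.00078918,  0.00121312, -0.00068403,
       -0.00086647]), 'joint_torque': array([-1.52635101e-03, -4.97234130e+01, -2.85477930e+01,  6.99045137e-02,
        2.19225080e-02, -3.70384760e-05]), 'tcp_pos': array([0.1300605 , 0.5343943 , 0.22661972]), 'eef_rot': array([ 0.70207885, -0.08422401,  0.08421785, -0.70206763]), 'contact_force': array([ 1.07354808, -0.01081468,  0.00666152]), 'moment': array([ 0.0386116 ,  0.01950772, -0.00901277]), 'opening': 0.09314270374305417}
```

View pics/side0.png

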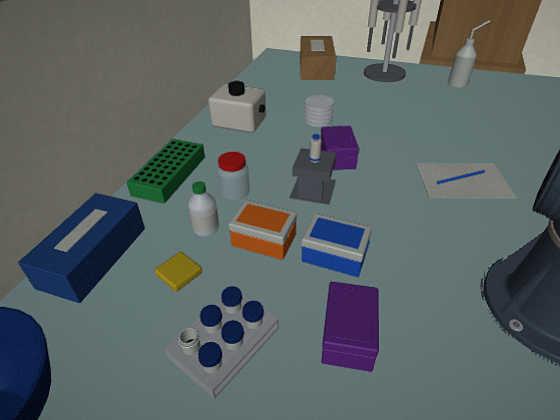

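View pics/top0.png

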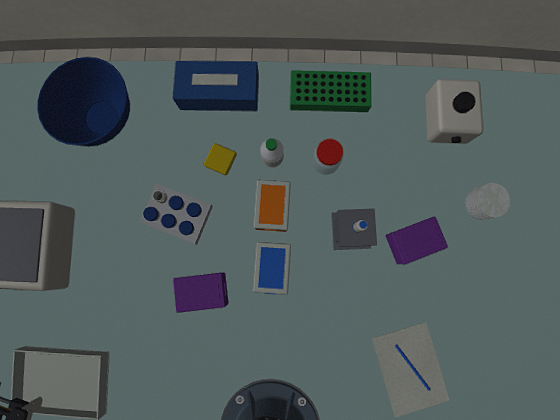

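The open vial is at about side (340,189) / top (196,159). The pipette stands in the stand at top (229,357), and the purple boxes are look-alikes. Next I'll measure positions.

Run:
```python
from h import *
C={}
for n in ['side','top']:
    m=cam(n); z=np.load(n+'0.npz'); P=cloud(m,z['d']); im=z['im']; C[n]=(m,P,im,z['d'])
    b=P[...,2]; print(n,'bench z', np.round(np.median(b[(b>-.02)&(b<.02)]),4), 'noread',(z['d']==0).sum())
    for q in ['vial%d'%i for i in range(1,7)]+['pipette_mid','pipette_tip','stand','rack']:
        print(' ',q,[(np.round(b['at'],1),round(b['conf'],2)) for b in ctrl.tip_of(q,n)][:3])
    hsv=cv2.cvtColor(im,cv2.COLOR_RGB2HSV)
    # caps: dark blue at z 0.055..0.075
    msk=((hsv[...,0]>105)&(hsv[...,0]<130)&(hsv[...,1]>150)&(P[...,2]>.058)&(P[...,2]<.072)&(P[...,1]>.1)).astype(np.uint8)
    k,l,s,c=cv2.connectedComponentsWithStats(msk)
    for i in range(1,k):
        if s[i,4]>15:
            p=P[l==i]; print('  cap',np.round(c[i]),s[i,4],np.round((p.min(0)+p.max(0))/2,4),np.round(np.ptp(p,axis=0),3))
m,P,im,d=C['side']
print('pip depth side'); 
for r in range(132,200,4): print(r,np.round(P[r,306:326:4],3).tolist())
m,P,im,d=C['top']
for lo,hi,nm in [(.085,.095,'standtop'),(.1,.2,'pip')]:
    s=(P[...,2]>lo)&(P[...,2]<hi)&(P[...,1]<-.1)&(P[...,1]>-.3)&(P[...,0]>.25)&(P[...,0]<.5)
    p=P[s]; print(nm,len(p),p.min(0),p.max(0),(p.min(0)+p.max(0))/2)
for lo,hi in [(.06,.068),(.055,.065)]:
  pass
```

```text
side bench z 0.001 noread 923
  vial1 [(array([356.4, 209.5]), 0.87), (array([296.2, 232.6]), 0.73), (array([312. , 210.5]), 0.67)]
  vial2 [(array([356.4, 209.5]), 0.87), (array([296.2, 232.6]), 0.73), (array([312. , 210.5]), 0.67)]
  vial3 [(array([356.4, 209.5]), 0.87), (array([296.2, 232.6]), 0.73), (array([312. , 210.5]), 0.67)]
  vial4 [(array([356.4, 209.5]), 0.87), (array([296.2, 232.6]), 0.73), (array([312. , 210.5]), 0.67)]
  vial5 [(array([356.4, 209.5]), 0.87), (array([296.2, 232.6]), 0.73), (array([312. , 210.5]), 0.67)]
  vial6 [(array([356.4, 209.5]), 0.87), (array([296.2, 232.6]), 0.73), (array([312. , 210.5]), 0.67)]
  pipette_mid [(array([148.3, 315.9]), 0.76)]
  pipette_tip [(array([357. , 207.6]), 0.32)]
  stand [(array([189.6, 313.1]), 0.84)]
  rack [(array([342. , 223.9]), 0.94), (array([147.3, 315. ]), 0.44)]
  cap [ 81. 259.] 600 [0.897 0.191 0.065] [0.11  0.181 0.014]
  cap [231. 295.] 291 [0.5556 0.2118 0.0626] [0.035 0.035 0.009]
  cap [252. 310.] 315 [0.5078 0.2284 0.0626] [0.035 0.035 0.008]
  cap [210. 314.] 322 [0.5726 0.2586 0.0628] [0.034 0.034 0.01 ]
[... 3667 characters left out ...]
.037], [0.514, -0.155, 0.039], [0.505, -0.158, 0.039], [0.496, -0.159, 0.041], [0.486, -0.157, 0.044]]
192 [[0.524, -0.156, 0.023], [0.514, -0.155, 0.027], [0.505, -0.16, 0.026], [0.495, -0.157, 0.03], [0.485, -0.156, 0.033]]
196 [[0.524, -0.156, 0.012], [0.514, -0.156, 0.014], [0.503, -0.155, 0.017], [0.494, -0.158, 0.017], [0.485, -0.159, 0.019]]
standtop 425 [ 0.46955807 -0.24712398  0.08530738] [ 0.49992223 -0.15822469  0.09408831] [ 0.48474015 -0.20267434  0.08969785]Traceback (most recent call last):
  File "<stdin>", line 21, in <module>
    return umr_minimum(a, axis, None, out, keepdims, initial, where)
ValueError: zero-size array to reduction operation minimum which has no identity
```

```bash
python3 - <<'E'
from h import *
for n,(r,c,h,w) in {'side':(125,285,85,60),'top':(195,325,65,65)}.items():
    im=np.load(n+'0.npz')['im'][r:r+h,c:c+w]; a=cv2.resize(im,None,fx=6,fy=6,interpolation=cv2.INTER_CUBIC); cv2.imwrite(f'pics/{n}c.png',a[...,::-1])
im=np.load('top0.npz')['im'][180:250,130:220];cv2.imwrite('pics/rack.png',cv2.resize(im,None,fx=6,fy=6,interpolation=cv2.INTER_CUBIC)[...,::-1])
E
python3 - <<'E'
from h import *
side=np.array([[.5556,.2118],[.5726,.2586],[.5078,.2284],[.5253,.2756],[.5422,.3222]])
top=np.array([[.5542,.2094],[.5723,.2563],[.5078,.2258],[.5245,.2741],[.5413,.3195]])
ideal=np.array([[0,0],[0,50],[50,0],[50,50],[50,100]])/1000.
def kab(a,b):
    ca,cb=a.mean(0),b.mean(0);U,S,V=np.linalg.svd((a-ca).T@(b-cb)); D=np.diag([1,np.linalg.det(V.T@U.T)]); r=V.T@D@U.T; return r,cb-r@ca
for nm,o in [('side',side),('top',top),('avg',(side+top)/2)]:
    for flip in (1,-1):
        i=ideal*[flip,1]; r,t=kab(i,o); res=np.linalg.norm(i@r.T+t-o,axis=1).max()
        if res<.01:
            v=r@[0,.1]+t; print(nm,'open',np.round(v,4),'res',round(res,4),np.degrees(np.arctan2(r[1,1],r[0,1])))
            for n in ['side','top']: print('  px',n,np.round(proj(cam(n),[*v,.06]),1))
for n in ['side','top']:
    m=cam(n); z=np.load(n+'0.npz'); P=cloud(m,z['d'])
    g=(P[...,0]>.4)&(P[...,0]<.6)&(P[...,1]<-.1)&(P[...,1]>-.3)
    for lo,hi,nm in [(.086,.094,'stand'),(.1,.145,'hand'),(.148,.165,'button'),(.1535,.165,'btop')]:
        s=g&(P[...,2]>lo)&(P[...,2]<hi); p=P[s]; 
        if len(p): print(n,nm,len(p),np.round(p.min(0),4),np.round(p.max(0),4),'mid',np.round((p.min(0)+p.max(0))/2,4))
        if nm=='stand':
            rect=cv2.minAreaRect((p[:,:2]*1000).astype(np.float32)); print(rect)
E
```

```text
side open [0.5893 0.3056] res 0.0005 70.19659404498393
  px side [336.  187.9]
  px top [195.2 157.1]
top open [0.5886 0.3033] res 0.0009 70.18513444761896
  px side [334.9 188.9]
  px top [195.5 158. ]
avg open [0.5889 0.3045] res 0.0006 70.19086922248428
  px side [335.4 188.4]
  px top [195.3 157.5]
side stand 717 [ 0.469  -0.2491  0.086 ] [ 0.5643 -0.1503  0.0936] mid [ 0.5167 -0.1997  0.0898]
((517.2132568359375, -200.04258728027344), (90.60289764404297, 94.55221557617188), 3.7558608055114746)
side hand 202 [ 0.5041 -0.2103  0.1   ] [ 0.53   -0.1849  0.1449] mid [ 0.5171 -0.1976  0.1225]
side button 38 [ 0.5098 -0.2091  0.1491] [ 0.5254 -0.1904  0.1588] mid [ 0.5176 -0.1997  0.154 ]
side btop 31 [ 0.5099 -0.2091  0.1538] [ 0.5254 -0.1904  0.1588] mid [ 0.5177 -0.1997  0.1563]
top stand 1141 [ 0.4696 -0.2471  0.0861] [ 0.5645 -0.1556  0.0939] mid [ 0.517  -0.2013  0.09  ]
((516.9309692382812, -201.07394409179688), (90.43853759765625, 89.24423217773438), 3.397590160369873)
top hand 77 [ 0.5034 -0.2112  0.1008] [ 0.5279 -0.1864  0.1446] mid [ 0.5157 -0.1988  0.1227]
top button 49 [ 0.5082 -0.2078  0.1528] [ 0.5242 -0.1915  0.1597] mid [ 0.5162 -0.1997  0.1563]
top btop 46 [ 0.5082 -0.2078  0.1538] [ 0.5242 -0.1915  0.1597] mid [ 0.5162 -0.1997  0.1567]
```

View pics/sidec.png

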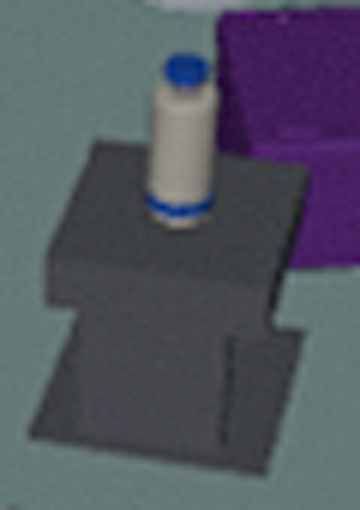

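View pics/topc.png

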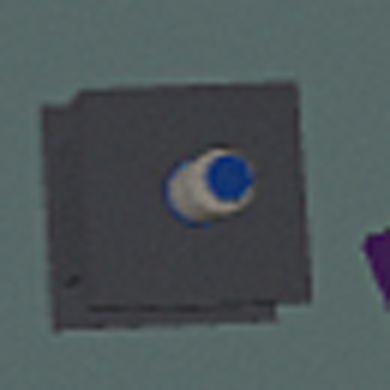

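View pics/rack.png

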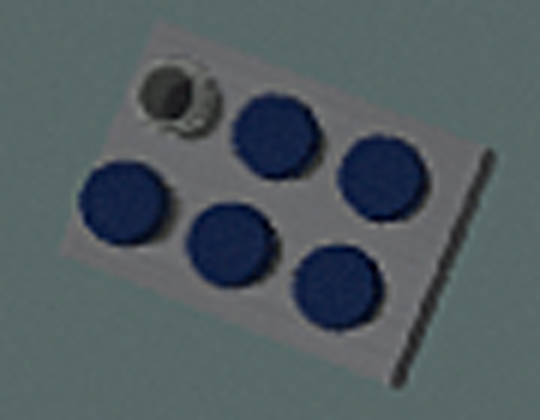

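```bash
cat > to.py <<'E'
from h import *
import sys
def to(p):
    s=ctrl.sense(); M=R.from_quat(s['eef_rot']).as_matrix(); return np.round(1000*M.T@(np.array(p)-s['tcp_pos']),1)
if __name__=='__main__':
    s=ctrl.sense(); M=R.from_quat(s['eef_rot']).as_matrix(); print(np.round(M,4)); print(s['time_s'],s['tcp_pos'],s['opening'],s['contact_force'])
    print(to([float(a) for a in sys.argv[1:4]]))
E
python3 to.py .517 -.2 .227; python3 to.py .517 -.2 .110
```

```text
[[ 0.9716 -0.      0.2366]
 [-0.2366 -0.      0.9716]
 [-0.     -1.     -0.    ]]
1.9 [0.13005975 0.53438987 0.22663102] 0.09306965405531875 [ 0.0201545  -0.03405653 -0.491352  ]
[ 5.497e+02 -4.000e-01 -6.220e+02]
[[ 0.9716 -0.      0.2366]
 [-0.2366 -0.      0.9716]
 [-0.     -1.     -0.    ]]
1.9 [0.13005975 0.53438987 0.22663102] 0.09306965405531875 [ 0.0201545  -0.03405653 -0.491352  ]
[ 549.7  116.6 -622. ]
```

Call:
drive_tool(
  plan=[
    {"x": 40, "z": -45},
    {"x": 80, "z": -90},
    {"x": 120, "z": -136},
    {"x": 160, "z": -181},
    {"x": 200, "z": -226},
    {"x": 240, "z": -271},
    {"x": 275, "z": -311},
    {"x": 275, "z": -311},
  ],
  jaw=-1,
  grip_force=20,
)

```text
validation failed for argument at $.pl...
```

```bash
python3 to.py .517 -.2 .227
```

```text
[[ 0.9716 -0.      0.2366]
 [-0.2366 -0.      0.9716]
 [-0.     -1.     -0.    ]]
1.9 [0.13005975 0.53438987 0.22663102] 0.09306965405531875 [ 0.0201545  -0.03405653 -0.491352  ]
[ 5.497e+02 -4.000e-01 -6.220e+02]
```

All six keys may be required.

Call:
drive_tool(
  plan=[
    {"x": 40, "y": 0, "z": -45, "wx": 0, "wy": 0, "wz": 0},
    {"x": 80, "y": 0, "z": -90, "wx": 0, "wy": 0, "wz": 0},
    {"x": 120, "y": 0, "z": -136, "wx": 0, "wy": 0, "wz": 0},
    {"x": 160, "y": 0, "z": -181, "wx": 0, "wy": 0, "wz": 0},
    {"x": 200, "y": 0, "z": -226, "wx": 0, "wy": 0, "wz": 0},
    {"x": 240, "y": 0, "z": -271, "wx": 0, "wy": 0, "wz": 0},
    {"x": 275, "y": 0, "z": -311, "wx": 0, "wy": 0, "wz": 0},
    {"x": 275, "y": 0, "z": -311, "wx": 0, "wy": 0, "wz": 0},
  ],
  jaw=-1,
  grip_force=20,
)

```text
time_s: 2.9
tcp_pos: [0.3249, 0.1648, 0.2269]
eef_rot: [-0.702, 0.086, -0.086, 0.702]
contact_force: [0.3, -0.1, 0.9]
opening: 0.0928
```

```bash
python3 to.py .517 -.2 .227
```

```text
[[ 9.703e-01  7.000e-04  2.418e-01]
 [-2.418e-01 -0.000e+00  9.703e-01]
 [ 7.000e-04 -1.000e+00  2.000e-04]]
2.9 [0.32493873 0.16480797 0.22685147] 0.09281700131964252 [ 0.255429   -0.05701429  0.90959771]
[ 274.6    0.  -307.5]
```

Call:
drive_tool(
  plan=[
    {"x": 40, "y": 0, "z": -45, "wx": 0, "wy": 0, "wz": 0},
    {"x": 80, "y": 0, "z": -90, "wx": 0, "wy": 0, "wz": 0},
    {"x": 120, "y": 0, "z": -136, "wx": 0, "wy": 0, "wz": 0},
    {"x": 160, "y": 0, "z": -181, "wx": 0, "wy": 0, "wz": 0},
    {"x": 200, "y": 0, "z": -226, "wx": 0, "wy": 0, "wz": 0},
    {"x": 240, "y": 0, "z": -271, "wx": 0, "wy": 0, "wz": 0},
    {"x": 275, "y": 0, "z": -311, "wx": 0, "wy": 0, "wz": 0},
    {"x": 275, "y": 0, "z": -311, "wx": 0, "wy": 0, "wz": 0},
  ],
)

```text
time_s: 3.9
tcp_pos: [0.5186, -0.2013, 0.2259]
eef_rot: [-0.702, 0.085, -0.085, 0.702]
contact_force: [-0.4, 0.2, -0.3]
opening: 0.0929
```

```bash
python3 - <<'E'
from h import *
im,d=ctrl.snapshot('side'); cv2.imwrite('pics/s1.png',im[...,::-1])
E
python3 to.py .517 -.2 .110
```

```text
[[ 9.715e-01 -9.000e-04  2.372e-01]
 [-2.372e-01  7.000e-04  9.715e-01]
 [-1.000e-03 -1.000e+00  5.000e-04]]
3.95 [ 0.51780254 -0.1997838   0.22594824] 0.09302152410031507 [ 0.12040559  0.99226624 -0.64896286]
[ -0.6 115.9  -0.5]
```

View pics/s1.png

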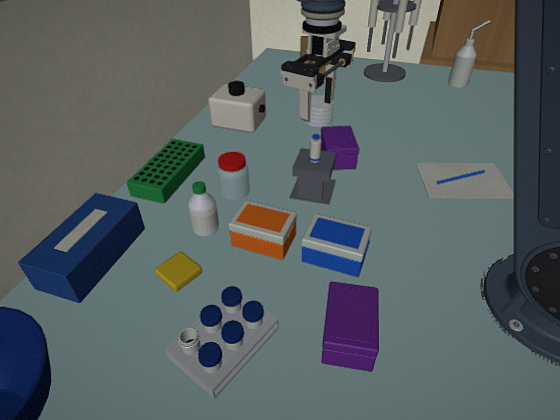

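The gripper hangs right above the pipette (pipette at (148,315), fingers at about (105,317)). Now I'll descend, then close.

Call:
drive_tool(
  plan=[
    {"x": -0.5, "y": 30, "z": -0.5, "wx": 0, "wy": 0, "wz": 0},
    {"x": -0.5, "y": 60, "z": -0.5, "wx": 0, "wy": 0, "wz": 0},
    {"x": -0.5, "y": 85, "z": -0.5, "wx": 0, "wy": 0, "wz": 0},
    {"x": -0.5, "y": 105, "z": -0.5, "wx": 0, "wy": 0, "wz": 0},
    {"x": -0.5, "y": 115, "z": -0.5, "wx": 0, "wy": 0, "wz": 0},
    {"x": -0.5, "y": 115, "z": -0.5, "wx": 0, "wy": 0, "wz": 0},
  ],
)

```text
time_s: 4.7
tcp_pos: [0.5166, -0.1994, 0.1116]
eef_rot: [-0.702, 0.084, -0.084, 0.702]
contact_force: [-0.8, -0.3, 0.1]
opening: 0.093
```

Call:
drive_tool(
  plan=[
    {"x": 0, "y": 0, "z": 0, "wx": 0, "wy": 0, "wz": 0},
    {"x": 0, "y": 0, "z": 0, "wx": 0, "wy": 0, "wz": 0},
    {"x": 0, "y": 0, "z": 0, "wx": 0, "wy": 0, "wz": 0},
    {"x": 0, "y": 0, "z": 0, "wx": 0, "wy": 0, "wz": 0},
    {"x": 0, "y": 0, "z": 0, "wx": 0, "wy": 0, "wz": 0},
    {"x": 0, "y": 0, "z": 0, "wx": 0, "wy": 0, "wz": 0},
  ],
  jaw=1,
  grip_force=20,
)

```text
time_s: 5.45
tcp_pos: [0.5167, -0.2005, 0.1116]
eef_rot: [0.702, -0.084, 0.084, -0.702]
contact_force: [-0.2, -0.3, -0.0]
opening: 0.0374
```

Run:
```python
from h import *
for n in ['side','top']:
    im,d=ctrl.snapshot(n); np.savez(f'{n}2.npz',im=im,d=d)
    cv2.imwrite(f'pics/{n}2.png',im[...,::-1])
    a=im[60:210,240:390]; cv2.imwrite(f'pics/{n}2c.png',cv2.resize(a,None,fx=4,fy=4,interpolation=cv2.INTER_CUBIC)[...,::-1])
s=ctrl.sense(); print(s['time_s'],s['tcp_pos'],s['opening'],s['contact_force'],s['moment'])
```

```text
5.55 [ 0.5167081  -0.20042558  0.11160514] 0.02975982186299767 [ 0.341424    0.41247511 -0.30942016] [ 0.07949025 -0.01519059 -0.0549622 ]
```

View pics/side2c.png

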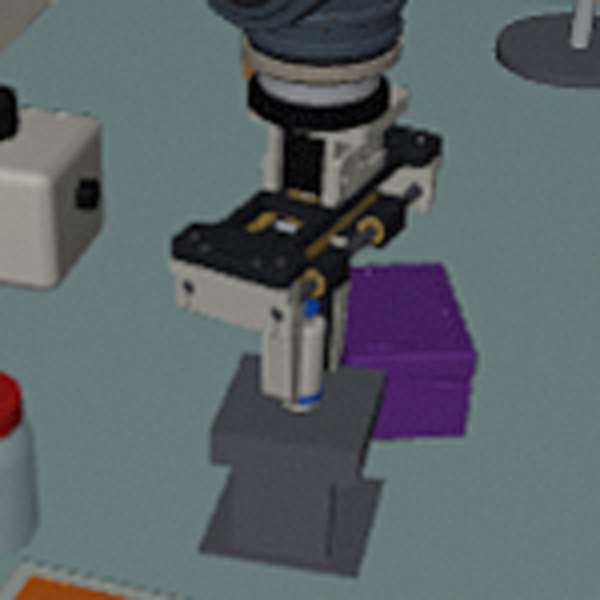

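Finger placement matches the handle (handle axis at crop (360,303), near finger to its left as expected). The jaws are still closing.

Call:
drive_tool(
  plan=[
    {"x": 0, "y": 0, "z": 0, "wx": 0, "wy": 0, "wz": 0},
    {"x": 0, "y": 0, "z": 0, "wx": 0, "wy": 0, "wz": 0},
    {"x": 0, "y": 0, "z": 0, "wx": 0, "wy": 0, "wz": 0},
  ],
)

```text
time_s: 5.92
tcp_pos: [0.5167, -0.2004, 0.1116]
eef_rot: [0.702, -0.084, 0.084, -0.702]
contact_force: [0.6, 0.6, -0.1]
opening: 0.0256
```

Call:
drive_tool(
  plan=[
    {"x": 0, "y": -15, "z": 0, "wx": 0, "wy": 0, "wz": 0},
    {"x": 0, "y": -35, "z": 0, "wx": 0, "wy": 0, "wz": 0},
    {"x": 0, "y": -60, "z": 0, "wx": 0, "wy": 0, "wz": 0},
    {"x": 0, "y": -85, "z": 0, "wx": 0, "wy": 0, "wz": 0},
    {"x": 0, "y": -110, "z": 0, "wx": 0, "wy": 0, "wz": 0},
    {"x": 0, "y": -130, "z": 0, "wx": 0, "wy": 0, "wz": 0},
    {"x": 0, "y": -145, "z": 0, "wx": 0, "wy": 0, "wz": 0},
    {"x": 0, "y": -145, "z": 0, "wx": 0, "wy": 0, "wz": 0},
  ],
)

```text
time_s: 6.92
tcp_pos: [0.5171, -0.2006, 0.2578]
eef_rot: [0.702, -0.084, 0.085, -0.702]
contact_force: [-0.2, 0.3, -2.1]
opening: 0.0257
```

```bash
python3 - <<'E'
from h import *
for n in ['side','top']:
    im,d=ctrl.snapshot(n); np.savez(f'{n}3.npz',im=im,d=d)
    cv2.imwrite(f'pics/{n}3.png',im[...,::-1])
    a=im[60:210,240:390]; cv2.imwrite(f'pics/{n}3c.png',cv2.resize(a,None,fx=4,fy=4,interpolation=cv2.INTER_CUBIC)[...,::-1])
    print(n,[(b['at'],b['conf']) for b in ctrl.tip_of('pipette_tip',n)])
s=ctrl.sense(); print(s['time_s'],s['tcp_pos'],s['opening'],s['contact_force'],s['moment'])
p=s['tcp_pos']-[0,0,.106]; print(proj(cam('side'),p))
E
python3 to.py .589 .3045 .255
```

```text
side [([136.8, 314.8], 0.63)]
top []
7.125 [ 0.51640214 -0.20027782  0.25583027] 0.02556185154515541 [ 0.60959154 -0.29138873 -0.22375026] [ 0.00754404 -0.03036185 -0.00841505]
(np.float64(138.58546253784027), np.float64(316.26349733400514))
[[ 9.716e-01 -1.300e-03  2.365e-01]
 [-2.365e-01  6.000e-04  9.716e-01]
 [-1.400e-03 -1.000e+00  3.000e-04]]
7.125 [ 0.51640214 -0.20027782  0.25583027] 0.02556185154515541 [ 0.60959154 -0.29138873 -0.22375026]
[-48.9   1.1 507.6]
```

View pics/side3c.png

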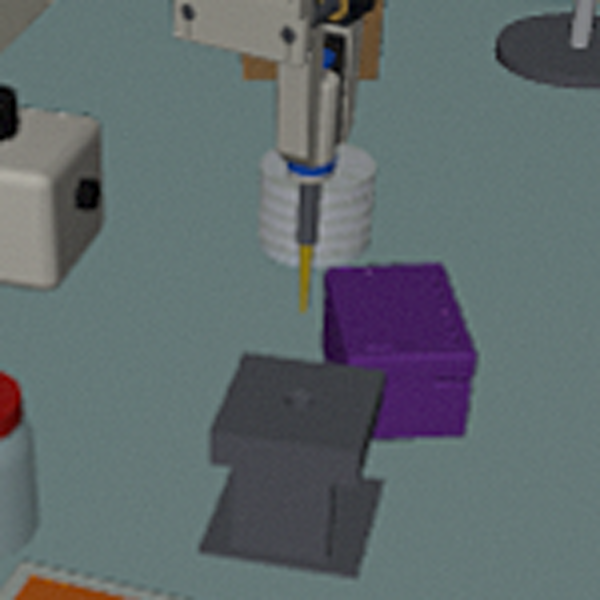

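Lifted cleanly; the tip is at about (138,316), where I predicted it. Now I'll carry it across.

Call:
drive_tool(
  plan=[
    {"x": -1, "y": 0, "z": 10, "wx": 0, "wy": 0, "wz": 0},
    {"x": -3, "y": 0, "z": 30, "wx": 0, "wy": 0, "wz": 0},
    {"x": -6, "y": 0, "z": 60, "wx": 0, "wy": 0, "wz": 0},
    {"x": -10, "y": 0, "z": 100, "wx": 0, "wy": 0, "wz": 0},
    {"x": -14, "y": 0, "z": 140, "wx": 0, "wy": 0, "wz": 0},
    {"x": -18, "y": 0, "z": 180, "wx": 0, "wy": 0, "wz": 0},
    {"x": -22, "y": 0, "z": 220, "wx": 0, "wy": 0, "wz": 0},
    {"x": -25, "y": 0, "z": 260, "wx": 0, "wy": 0, "wz": 0},
  ],
)

```text
time_s: 8.12
tcp_pos: [0.5536, 0.0608, 0.2566]
eef_rot: [-0.702, 0.084, -0.084, 0.702]
contact_force: [-0.1, -0.4, -1.3]
opening: 0.0257
```

Call:
drive_tool(
  plan=[
    {"x": -4, "y": 0, "z": 40, "wx": 0, "wy": 0, "wz": 0},
    {"x": -8, "y": 0, "z": 80, "wx": 0, "wy": 0, "wz": 0},
    {"x": -12, "y": 0, "z": 120, "wx": 0, "wy": 0, "wz": 0},
    {"x": -16, "y": 0, "z": 160, "wx": 0, "wy": 0, "wz": 0},
    {"x": -19, "y": 0, "z": 195, "wx": 0, "wy": 0, "wz": 0},
    {"x": -22, "y": 0, "z": 225, "wx": 0, "wy": 0, "wz": 0},
    {"x": -24, "y": 0, "z": 243, "wx": 0, "wy": 0, "wz": 0},
    {"x": -24, "y": 0, "z": 247, "wx": 0, "wy": 0, "wz": 0},
  ],
)

```text
time_s: 9.12
tcp_pos: [0.5885, 0.3049, 0.2564]
eef_rot: [0.702, -0.084, 0.084, -0.702]
contact_force: [-0.5, 0.5, -0.9]
opening: 0.0256
```

Call:
drive_tool(
  plan=[
    {"x": 0, "y": 0, "z": 0, "wx": 0, "wy": 0, "wz": 0},
    {"x": 0, "y": 0, "z": 0, "wx": 0, "wy": 0, "wz": 0},
    {"x": 0, "y": 0, "z": 0, "wx": 0, "wy": 0, "wz": 0},
  ],
)

```text
time_s: 9.5
tcp_pos: [0.5892, 0.3031, 0.2568]
eef_rot: [-0.702, 0.084, -0.085, 0.702]
contact_force: [-0.3, -0.1, -1.3]
opening: 0.0258
```

```bash
python3 - <<'E'
from h import *
s=ctrl.sense(); print(s['time_s'],s['tcp_pos'],s['opening'],s['contact_force'],s['moment'])
for n in ['side','top']:
    im,d=ctrl.snapshot(n); np.savez(f'{n}4.npz',im=im,d=d)
    cv2.imwrite(f'pics/{n}4.png',im[...,::-1])
    print(n,[(b['at'],b['conf']) for b in ctrl.tip_of('pipette_tip',n)])
p=s['tcp_pos']-[0,0,.1055]; print('pred tip px',proj(cam('side'),p))
im=np.load('side4.npz')['im'][210:390,120:300]; cv2.imwrite('pics/side4c.png',cv2.resize(im,None,fx=3.3,fy=3.3,interpolation=cv2.INTER_CUBIC)[...,::-1])
E
python3 to.py .589 .3045 .255
```

```text
9.5 [0.58915095 0.30312502 0.25679752] 0.025807216937434246 [-0.30258168 -0.07863501 -1.30144333] [ 0.07123913  0.01317944 -0.0865338 ]
side [([299.9, 178.1], 0.97)]
top []
pred tip px (np.float64(299.7796983919943), np.float64(178.9251652954489))
[[ 0.9715  0.      0.2368]
 [-0.2368  0.      0.9715]
 [ 0.     -1.      0.    ]]
9.7 [0.589085   0.30355637 0.25669517] 0.025562840922111307 [-0.06711278  0.57947432 -0.47431825]
[-0.3  1.7  0.9]
```

View pics/side4.png

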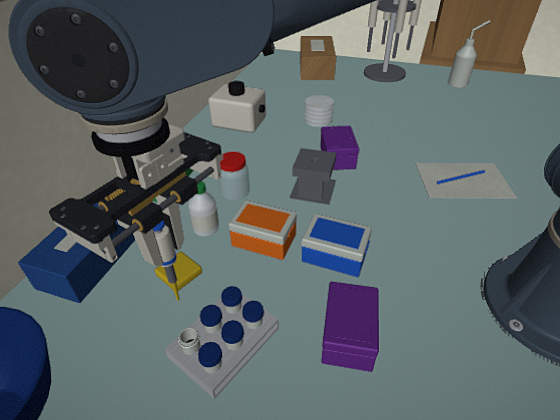

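View pics/top4.png

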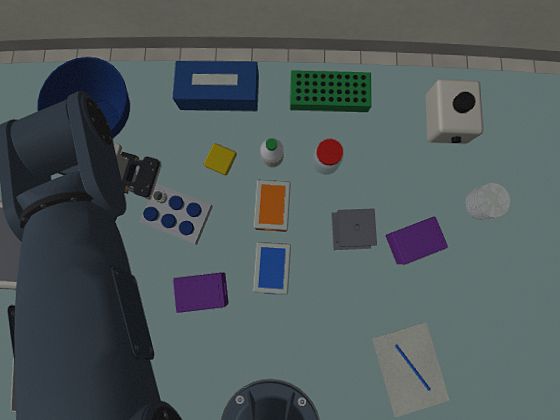

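Pipette hanging with its tip at side (300,178), as predicted (299.8,178.9). I'll descend most of the way and check.

Call:
drive_tool(
  plan=[
    {"x": 0, "y": 10, "z": 0.5, "wx": 0, "wy": 0, "wz": 0},
    {"x": 0, "y": 25, "z": 0.5, "wx": 0, "wy": 0, "wz": 0},
    {"x": 0, "y": 42, "z": 0.5, "wx": 0, "wy": 0, "wz": 0},
    {"x": 0, "y": 57, "z": 0.5, "wx": 0, "wy": 0, "wz": 0},
    {"x": 0, "y": 65, "z": 0.5, "wx": 0, "wy": 0, "wz": 0},
    {"x": 0, "y": 65, "z": 0.5, "wx": 0, "wy": 0, "wz": 0},
    {"x": 0, "y": 65, "z": 0.5, "wx": 0, "wy": 0, "wz": 0},
  ],
)

```text
time_s: 10.58
tcp_pos: [0.5894, 0.3044, 0.1922]
eef_rot: [-0.702, 0.084, -0.085, 0.702]
contact_force: [0.1, 0.1, -0.5]
opening: 0.0262
```

```bash
cat > chk.py <<'E'
from h import *
import sys
t=sys.argv[1]
for n in ['side']:
    im,d=ctrl.snapshot(n); np.savez(f'{n}{t}.npz',im=im,d=d)
    print(n,[(b['at'],b['conf']) for b in ctrl.tip_of('pipette_tip',n)])
s=ctrl.sense(); print(s['time_s'],s['tcp_pos'],s['opening'],s['contact_force'])
p=s['tcp_pos']-[0,0,.1066]; m=cam('side'); print('pred tip px',proj(m,p),'open vial',proj(m,[.589,.3045,.06]))
a=im[260:370,140:250]; cv2.imwrite(f'pics/side{t}c.png',cv2.resize(a,None,fx=5.4,fy=5.4,interpolation=cv2.INTER_CUBIC)[...,::-1])
E
python3 chk.py 5; python3 to.py .589 .3045 .1766
```

```text
side [([323.8, 183.2], 0.76), ([315.0, 252.6], 0.48)]
10.675 [0.58941756 0.30439658 0.1922761 ] 0.02546666291699988 [-0.20349414 -0.69119845 -0.97202119]
pred tip px (np.float64(326.14116464171764), np.float64(185.57027385553477)) open vial (np.float64(335.43078834365144), np.float64(188.34504682156137))
[[ 9.716e-01  1.000e-03  2.365e-01]
 [-2.365e-01  5.000e-04  9.716e-01]
 [ 8.000e-04 -1.000e+00  7.000e-04]]
10.675 [0.58941756 0.30439658 0.1922761 ] 0.02546666291699988 [-0.20349414 -0.69119845 -0.97202119]
[-0.4 15.7 -0. ]
```

View pics/side5c.png

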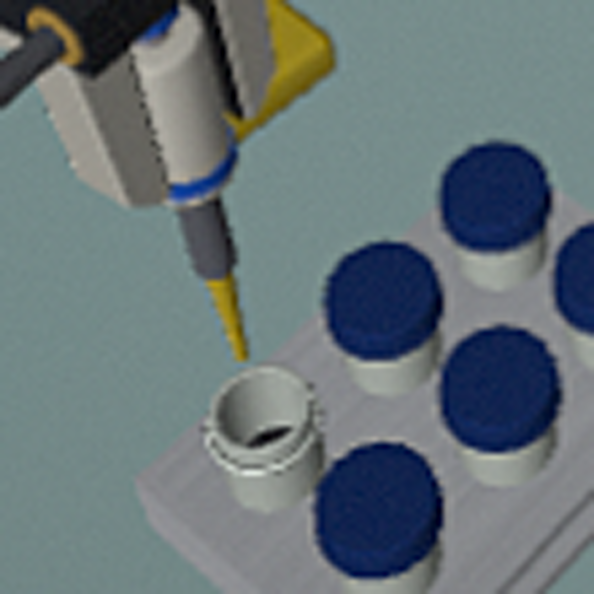

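Tip is at (326,185), against a prediction of (326,185.6). The open mouth is at (335,189), against (335.4,188.3). I'll go down the last 15 mm.

Call:
drive_tool(
  plan=[
    {"x": 0, "y": 5, "z": 0, "wx": 0, "wy": 0, "wz": 0},
    {"x": 0, "y": 10, "z": 0, "wx": 0, "wy": 0, "wz": 0},
    {"x": 0, "y": 14, "z": 0, "wx": 0, "wy": 0, "wz": 0},
    {"x": 0, "y": 15, "z": 0, "wx": 0, "wy": 0, "wz": 0},
    {"x": 0, "y": 15, "z": 0, "wx": 0, "wy": 0, "wz": 0},
    {"x": 0, "y": 15, "z": 0, "wx": 0, "wy": 0, "wz": 0},
    {"x": 0, "y": 15, "z": 0, "wx": 0, "wy": 0, "wz": 0},
  ],
)

```text
time_s: 11.55
tcp_pos: [0.5892, 0.3043, 0.1768]
eef_rot: [-0.702, 0.084, -0.084, 0.702]
contact_force: [0.2, 0.7, -1.2]
opening: 0.0254
```

```bash
python3 chk.py 6; python3 to.py .589 .3045 .1766
```

```text
side [([332.1, 183.3], 0.95), ([358.8, 207.1], 0.58), ([297.7, 231.0], 0.15)]
11.65 [0.58919365 0.30426505 0.17672444] 0.02576427599526976 [ 0.16982446  0.07778475 -1.41149129]
pred tip px (np.float64(331.71558334232355), np.float64(187.31193977333592)) open vial (np.float64(335.43078834365144), np.float64(188.34504682156137))
[[ 9.716e-01  1.000e-04  2.365e-01]
 [-2.365e-01  0.000e+00  9.716e-01]
 [ 1.000e-04 -1.000e+00  1.000e-04]]
11.65 [0.58919365 0.30426505 0.17672444] 0.02576427599526976 [ 0.16982446  0.07778475 -1.41149129]
[-0.2  0.1  0.2]
```

View pics/side6c.png

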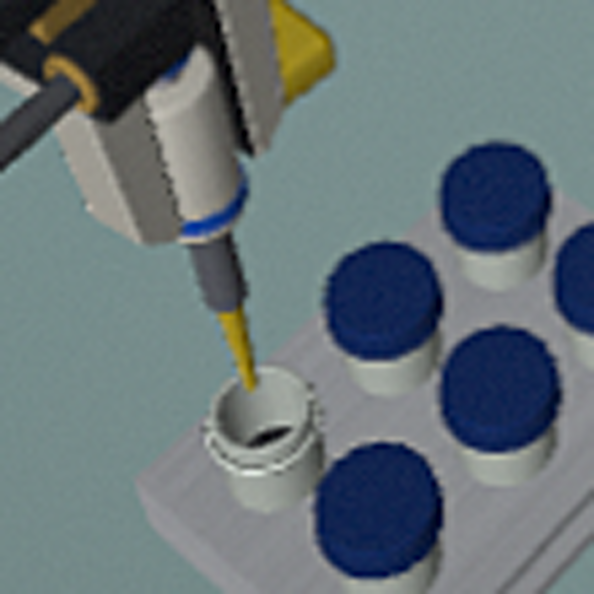

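Run:
```python
from h import *
m=cam('side')
im=np.load('side6.npz')['im'][260:370,140:250].copy()
big=cv2.resize(im,None,fx=7,fy=7,interpolation=cv2.INTER_CUBIC)[...,::-1].copy()
def dr(c,rad,z,col):
    pts=np.array([proj(m,[c[0]+rad*np.cos(t),c[1]+rad*np.sin(t),z]) for t in np.linspace(0,6.283,60)])
    q=np.stack([(pts[:,1]-140+.5)*7,(pts[:,0]-260+.5)*7],-1).astype(np.int32); cv2.polylines(big,[q],True,col,1)
dr((.589,.3045),.0125,.06,(0,0,255)); dr((.589,.3045),.0155,.06,(0,255,0))
cv2.imwrite('pics/ov.png',big[200:700,0:500])
a=(332.0-.3,186.3-.4)
print('tip',atz(m,331.6,185.9,.070),atz(m,331.6,185.9,.0695)); print('right axis',Rot(m)[:,0])
```

```text
tip [0.59148827 0.30472893 0.07      ] [0.59172209 0.30447214 0.0695    ]
right axis [-0.94422173 -0.3289341  -0.01573826]
```

View pics/ov.png

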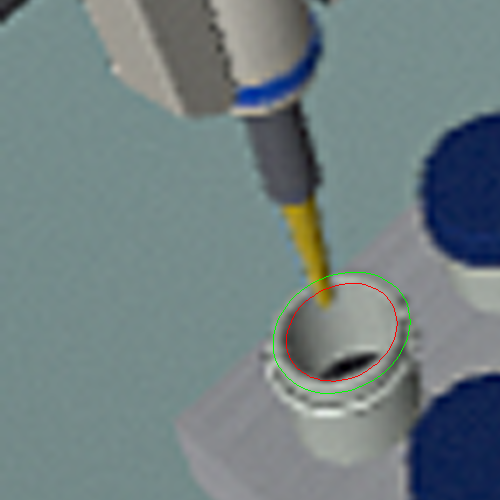

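The overlay of my vial estimate fits the rim. The tip sits about 2 mm to the image left of centre, so I'll nudge it.

Call:
drive_tool(
  plan=[
    {"x": -1.5, "y": 0, "z": -1, "wx": 0, "wy": 0, "wz": 0},
    {"x": -1.5, "y": 0, "z": -1, "wx": 0, "wy": 0, "wz": 0},
    {"x": -1.5, "y": 0, "z": -1, "wx": 0, "wy": 0, "wz": 0},
    {"x": -1.5, "y": 0, "z": -1, "wx": 0, "wy": 0, "wz": 0},
  ],
)

```text
time_s: 12.15
tcp_pos: [0.5875, 0.3037, 0.1766]
eef_rot: [0.702, -0.084, 0.084, -0.702]
contact_force: [0.4, 0.9, -1.0]
opening: 0.0254
```

```bash
python3 chk.py 7
python3 - <<'E'
from h import *
z=np.load('side7.npz')['im']; a=np.load('side0.npz')['im']
d=np.abs(z.astype(int)-a).max(2)>60
print('box region change', d[200:280,228:375].sum(), 'jar',d[150:200,218:250].sum())
s=ctrl.sense();print(s['joint_vel'].max(),s['opening'])
E
```

```text
side [([330.2, 184.0], 0.72)]
12.25 [0.58748698 0.30366487 0.1766311 ] 0.02607225875302873 [-0.02189009  0.01960297 -0.81884775]
pred tip px (np.float64(331.7323046212706), np.float64(188.4600249633931)) open vial (np.float64(335.43078834365144), np.float64(188.34504682156137))
box region change 0 jar 45
0.0006122776996453013 0.02607225875302873
```

View pics/side7c.png

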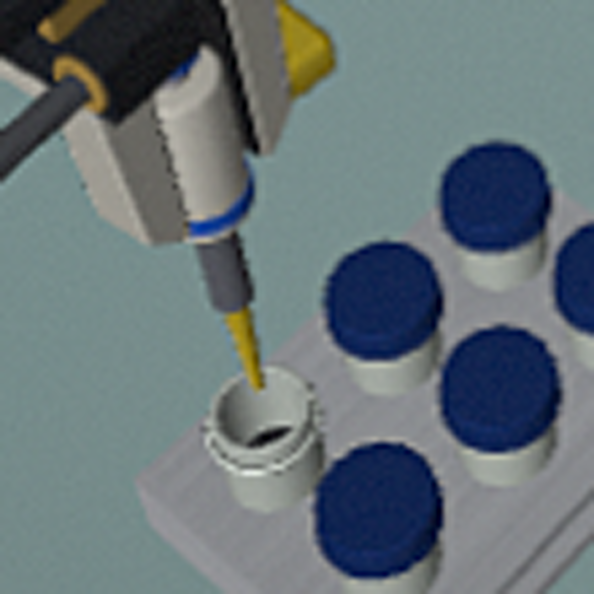

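```bash
python3 -c "
from station import ctrl
print(ctrl.close_job())"
```

```text
the job is handed in; nothing more can be done
None
```

The pipette is out of its stand and held still and upright over the one uncapped vial, its tip about 1 cm above the rim. I handed the job in at about 12.3 s; no verdict came back.

**What I did**
- I gripped the handle at 20 N and lifted it 145 mm straight up.
- I carried it over the tip boxes with the tip about 150 mm above the bench.
- I lowered it over the open vial, which I placed at about (0.589, 0.3045) m, then nudged it about 2 mm to centre it.

**Last checks**
- **Height:** the tip is at about z 0.070 m, roughly 10 mm above the rim, taking the tip as 5 mm above the bench in the stand.
- **Centring:** in the side picture the tip is about 1 px (1–2 mm) from where a centred tip would be. This rests on the side camera alone, because the arm hid the tip from the top camera.
- **Hold:** the finger opening is about 26 mm (the handle's width), joint speeds are near zero, and I saw no sign of the pipette touching anything.
- **Bystanders:** the side picture shows no change around the tip boxes. The jar region showed 45 changed pixels, which I took to be the gripper overlapping the view and did not look into. I did not measure the bottle or the timer again.

**One disagreement:** in the last picture the network put the tip at (330.2, 184.0), about 4 px left of the (331.9, 187.6) I read by eye. I trusted my own reading. If the network is right, the tip would be about 6–7 mm off centre, just inside the 8 mm limit.

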